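# Find the hidden carriage hole with the lock pin

## Robot

A 6-joint arm with a two-finger parallel gripper is mounted at the origin on a cart in front of the work surface, level with it; the furniture and walls round the work are solid. World frame = base frame: x ahead of the robot, y to its left, z up, the work surface at z = 0. Lengths are in m, angles in rad, forces in N, time in s.
With the tool pointing down it reaches from about 0.35 to 0.85 m from the base axis. Payload 8.1 kg.
Tool frame: the origin (TCP) lies midway between the tips of the shut fingers; the grasp point (between the pads) lies 19 mm behind it (robot.grip_point_offset is the distance from the TCP to the grasp point, in m); z points along the fingers, y is the line along which they close (so a half turn about z gives the same grasp; the last joint's range is limited). The gripper opens to 93 mm and grips with 3 to 60 N. Pads are 15 mm wide; open, the fingers measure 128 mm over their backs; the gripper's body (75 mm by 188 mm) begins 65 mm behind the grasp point.
Start: joints at [-1.375, 0.13, 1.488, -0, 1.523, -0.085], TCP at [0.166, -0.576, 0.219] pointing down, gripper open.
Joint ranges: [-2.96, 2.96], [-0.89, 2.26], [0.02, 2.5], [-1.34, 4.48], [0, 2.73], [-2.66, 2.66]. Speed limits (rad/s): [2.39, 2.39, 2.79, 3.14, 3.14, 3.14].

## Interface

Orientations are given as a rotation vector (axis times angle).
In Python, from plant import robot, read_camera, job gives the robot as it stands.
- The arm moves only by the shell command python3 -m inch 'ROWS' [FORCE]. ROWS is JSON, one flat list of numbers, 5 for each row, row after row: the shift along the world's x, y, z in mm, then the turn about the world's z in degrees, then the opening in per cent of the stroke, from 0 (shut) to 100 (fully open). In form: [dx, dy, dz, yaw, hand, dx, dy, dz, yaw, hand, ...]. A call has 1 to 10 rows; each row is the pose to reach, as a shift and turn from the pose commanded when the call began; what a row does not reach only later rows make up. A row lasts 1/12 s, in which the tool goes at most 41.7 mm and 7.16 degrees, less where a joint would pass 70% of its speed; a pose out of reach is approached as far as the arm can. A call with a gripper value outside its range is refused whole. The fingers move at their own pace and stop on an object; FORCE is the grip in N (left out, the last holds). Time passes only in rows, so rows that repeat a pose let the fingers close. It gives the time, the measured TCP pose, the force, the opening and the grip force at its end, in the units of the state.
- robot.read_state(): the state, without advancing time (a new reading comes with each control period).
- read_camera(name): name is "side" or "top"; returns a dict with "image" (400x640x3 uint8, blue, green, red), "K" (3x3 intrinsics, pixels), "D" ([k1, k2, p1, p2, k3] as OpenCV has them; the pictures are not rectified), "extrinsics" (4x4, takes a point from world to camera coordinates). Camera axes: x right, y down, z forward; pixel columns grow to the right and rows downward; lengths in m; the calibration is good to about 2 mm. A picture is of the moment at which its call begins. There is no depth.
- job.close_job(): hands the job in; it is judged then, once.
The state is a dict: "t": time; "q": joint angles; "dq": joint speeds; "joint_torque": joint torques, N m; "tool_pos": TCP position; "orientation": TCP orientation; "force": force on the tool from outside, world axes, zero at the start; "wrist_torque": the same for the moment, N m; "opening": finger opening in m; "gripper_force": force on a finger pad.
Only numpy, scipy, OpenCV 4.12 (cv2) and the standard library are available. Lean on these libraries where they do the work, as an engineer would, in place of code of your own. Each camera call takes 0.05 s, during which the arm holds its last target. There are 200 camera calls.

## Task

Lock the plate shuttle's carriage for transport: bring the upright-handled lock pin round behind the low white shuttle box and run the pin's rod lightly along the slot in its back until you feel the carriage hole, which may be anywhere along the slot. Push the pin gently all the way home, until its foot is up against the back of the box, and leave it standing there on the bench. Never press hard against the box (a few newtons are plenty, 30 too many), keep the pin upright, and leave the other things on the bench where they are.

Things in the scene. Friction and masses are not known exactly. Their poses are not given: they have to be found in the camera images.
- lock_pin: Loose steel lock pin, about 0.3 kg, standing on the bench: foot 44 (x) x 40 (y) x 34 mm high, a level rod from the foot's -x face, an upright black handle 14 (x) x 24 (y) mm on the foot, from 34 to 98 mm up, centred 12 mm to +x of the foot's centre. Origin: centre of the foot's underside; z up, rod pointing along -x.
- pin_grip (a point): Grasp point on the lock pin's handle: on the handle's centre line, 80 mm above the foot's underside. Axes as the pin's: the handle is 14 mm thick along x and 24 mm wide along y. 68 mm to +x of the rod's tip and 60 mm above the rod.
- pin_tip (a point): Centre of the tip of the lock pin's rod, 56 mm to -x of the foot's centre and 20 mm above the foot's underside. Axes as the pin's. The rod is round, 9 mm across, sticks out 34 mm from the foot, and its last 4 mm taper to 5 mm across.
- shuttle: Covered plate shuttle, fixed: a low white box, body 110 (x) x 200 (y) mm, top deck from 44 to 52 mm above the bench, black control panel in front (-x). The slot is in its back (+x) face; the deck overhangs that face by 20 mm: the pin's foot passes under it, the handle stays behind it. Origin: centre of its underside; x points out of the back face.
- slot_mid (a point): Middle of the slot's mouth on the outer back face, 20 mm above the bench (the rod's height when the pin stands on the bench). Axes as the shuttle's: x out of the face, y along the slot. Slot 76 mm long (y), 16 mm high, wall 5 mm thick. The carriage's flat face lies 6 mm inside the outer face. With the pin home the rod's tip is 34 mm inside the outer face.
- slot_left (a point): The +y end of the slot's mouth, 38 mm from its middle; axes as the shuttle's. The carriage behind the slot is a braked steel plate 12 mm thick that does not give, with one hole right through, 12 mm wide (y) x 14 mm high, sharp-edged, at the slot's height. The hole's centre is from 27 mm to -27 mm along y of the slot's middle and cannot be seen; behind it is free space.
- amber: Bystander: brown screw-cap bottle, 60 mm across, 125 mm tall, standing beyond the task's things. Origin: centre of its underside.
- tape: Bystander: roll of label tape lying flat, 61 mm across, 19 mm high. Origin: centre of its underside.
- bench_timer: Bystander: small flat bench timer, 60 x 58 x 16 mm. Origin: centre of its underside.
- pen: Bystander: felt marker lying down, 132 mm long (its y), 15 mm thick. Origin: centre of its underside.
- forceps: Bystander: steel tweezers lying down, 117 mm long (its y). Origin: centre of its underside.
- pipette: Bystander: single-channel pipette lying down, 250 mm long (its x), 60 mm wide, 28 mm high. Origin: centre of its underside.
There are look-alikes about, which are no part of the job. What is shaped like the lock_pin but purple is not meant.

How it is judged:
By the outcome, as a careful person would: the job done as asked, in the order asked, and still so for the second after the job is handed in, with the robot touching nothing.
It also fails if it takes over 72 s, if anything falls off the work surface, if the arm or the gripper's body presses on something with over 40 N, if the wrist force passes 120 N, or if a joint passes its speed limit or range.

## Working session

There is one attempt and no reset: what is moved stays moved. The work goes in short steps, Python scripts to look and compute and a shell command to move; the robot and the scene stay as the last step left them, time stands still between calls to the robot, and variables do not carry over. Pictures are saved under pics/ and viewed, at most 10 in all, crops included, and the job is handed in when it is done.

```bash
mkdir -p pics
cat > h.py <<'E'
import numpy as np,cv2
from plant import robot,read_camera,job
def ray(c,uv):
    p=cv2.undistortPoints(np.array([[uv]],float),c["K"],np.array(c["D"],float))[0,0]
    E=np.array(c["extrinsics"]);R=E[:3,:3];t=E[:3,3]
    return -R.T@t, R.T@np.array([p[0],p[1],1])
def onz(c,uv,z):
    o,d=ray(c,uv);return (o+d*(z-o[2])/d[2])
def proj(c,P):
    E=np.array(c["extrinsics"])
    return cv2.projectPoints(np.array(P,float).reshape(-1,3),cv2.Rodrigues(E[:3,:3])[0],E[:3,3],np.array(c["K"],float),np.array(c["D"],float))[0][:,0]
E
python3 - <<'E'
from h import *
for n in("top","side"):
    c=read_camera(n);c["K"]=np.array(c["K"],float);cv2.imwrite(f"pics/{n}0.png",c["image"]);print(n,ray(c,(320,200)))
print(robot.read_state())
E
```

```text
top (array([ 0.36843481, -0.07783207,  1.43994187]), array([ 0.09671398,  0.02067379, -0.99509876]))
side (array([ 0.48994837, -1.07131926,  0.82111228]), array([ 0.02639456,  0.80129463, -0.59769909]))
{'t': 0.1, 'q': array([-1.37541525e+00,  1.31098872e-01,  1.48915868e+00,  6.68588512e-06,
        1.52298168e+00, -8.54234088e-02]), 'dq': array([-0.00052882, -0.00110424, -0.00263839,  0.00054575,  0.00062214,
       -0.00269974]), 'joint_torque': array([ 9.92089153e-04, -5.61340284e+01, -4.93096483e+01,  7.70542771e-02,
        2.91840179e-02, -6.61662853e-05]), 'tool_pos': array([ 0.16618959, -0.57600127,  0.21769086]), 'orientation': array([-3.10905051e+00, -4.39408275e-01,  1.31584560e-04]), 'force': array([-0.07065612, -0.22388997, -0.6857556 ]), 'wrist_torque': array([-0.01958728, -0.04673429,  0.05793129]), 'gripper_force': 0.0, 'opening': 0.09274746702287881}
```

View pics/top0.png

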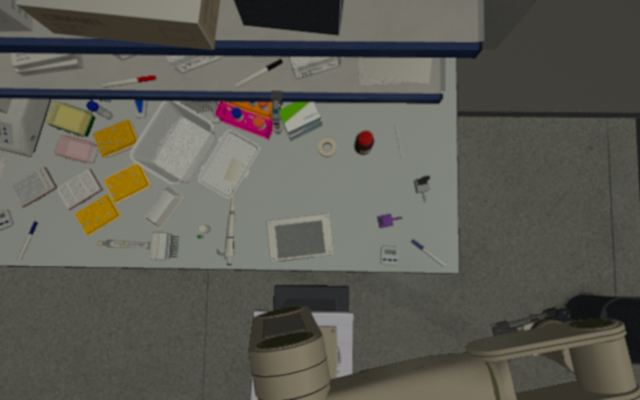

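View pics/side0.png

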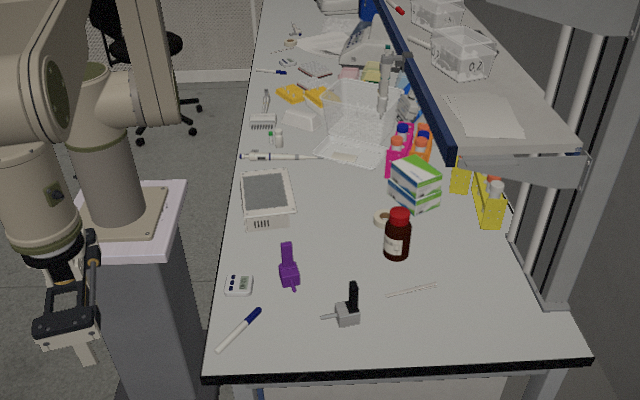

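Run:
```python
from h import *
t=cv2.imread("pics/top0.png");s=cv2.imread("pics/side0.png")
a=cv2.resize(t[165:275,255:455],(800,440),interpolation=cv2.INTER_CUBIC)
b=cv2.resize(s[160:340,215:375],(533,600),interpolation=cv2.INTER_CUBIC)
cv2.imwrite("pics/ct.png",a);cv2.imwrite("pics/cs.png",b)
c=read_camera("top")
for n,uv in dict(pinfoot=(423,188),sh1=(267,220),sh2=(330,214),sh3=(333,256),sh4=(271,262)).items():print(n,onz(c,uv,.04))
```

```text
pinfoot [ 0.54822016 -0.37651001  0.04      ]
sh1 [0.43772598 0.11907128 0.04      ]
sh2 [ 0.4602137  -0.08140313  0.04      ]
sh3 [ 0.32768944 -0.09294472  0.04      ]
sh4 [0.30535555 0.1024384  0.04      ]
```

View pics/ct.png

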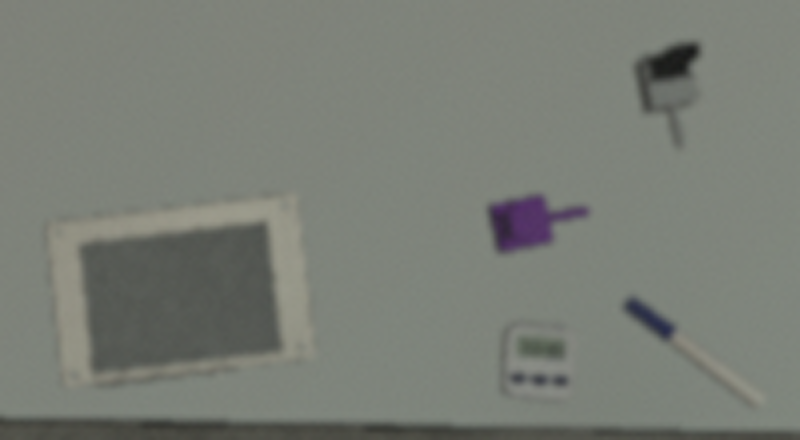

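View pics/cs.png

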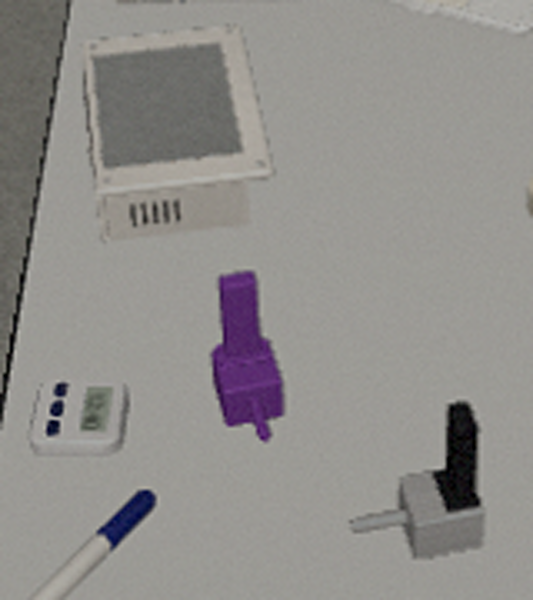

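The grey pin with the black handle at top (423,186) / side (348,308) is the lock_pin. The purple look-alike at top (388,221) / side (290,270) is not meant. In the side crop the deck overhangs on the world +x side, so the shuttle's back faces +x. Now I'll measure.

```bash
cat >> h.py <<'E'
def pts(c,mask,z):
    k=max(cv2.findContours(mask.astype(np.uint8),0,2,)[0],key=cv2.contourArea) if 0 else None
def rect(c,m,z,fill=True):
    k=max(cv2.findContours(m.astype(np.uint8),cv2.RETR_EXTERNAL,cv2.CHAIN_APPROX_NONE)[0],key=cv2.contourArea)
    P=np.array([onz(c,p[0],z)[:2] for p in k],np.float32)
    return cv2.minAreaRect(P*1000),P
E
python3 - <<'E'
from h import *
c=read_camera("top");s=read_camera("side")
im=c["image"].astype(int);b,g,r=im[...,0],im[...,1],im[...,2]
print("bench px",im[200,350],"deck",im[222,280],"foot",im[188,424],"handle",im[179,424])
m=((r-b)>2)&(r>110);w=np.zeros_like(m);w[205:268,255:345]=1
q,P=rect(c,cv2.morphologyEx((m&w).astype(np.uint8),cv2.MORPH_CLOSE,np.ones((3,3))),.052);print("deck",q,cv2.boxPoints(q))
h=(im.max(2)<60);w=np.zeros_like(m);w[165:210,405:440]=1
v,u=np.nonzero(h&w);print("top dark",u.min(),u.max(),v.min(),v.max(),len(u))
# handle in side
si=s["image"].astype(int);w=np.zeros_like(m);w[270:340,315:375]=1
hm=(si.max(2)<50)&w;v,u=np.nonzero(hm);print("side handle",u.min(),u.max(),v.min(),v.max())
mt=v<v.min()+4
ut,vt=u[mt].mean(),v.min()
print("handle top side@.098:",onz(s,(ut,vt+1.5),.098),(ut,vt))
print("handle top top-view:",onz(c,(428.5,177),.098))
print("rod tip top/side:",onz(c,(255+680/4,165+146/4),.02),onz(s,(215+353*.3,160+526*.3),.02))
print("rod root:",onz(c,(255+671/4,165+108/4),.02),onz(s,(215+404*.3,160+517*.3),.02))
# foot bottom corners in side view
for p in((415,556),(481,543)):print("foot base",onz(s,(215+p[0]*.3,160+p[1]*.3),0))
for p in((400,478),(418,515),(483,507)):print("foot top",onz(s,(215+p[0]*.3,160+p[1]*.3),.034))
for p in((103,240),(247,222)):print("shuttle base",onz(s,(215+p[0]*.3,160+p[1]*.3),0))
for p in((96,192),(271,172),(240,27),(87,40)):print("deck side",onz(s,(215+p[0]*.3,160+p[1]*.3),.05))
E
```

```text
bench px [124 132 127] deck [133 146 148] foot [109 114 109] handle [29 30 31]
deck ((389.0638427734375, 14.292022705078125), (194.64231872558594, 282.1432189941406), 0.932265043258667) [[ 289.46027  153.7615 ]
 [ 294.05084 -128.34436]
 [ 488.66742 -125.17746]
 [ 484.07684  156.9284 ]]
top dark 417 428 177 184 62
side handle 345 358 281 312
handle top side@.098: [ 0.57361637 -0.37215807  0.098     ] (np.float64(352.57142857142856), np.int64(281))
handle top top-view: [ 0.57497655 -0.38102956  0.098     ]
rod tip top/side: [ 0.50702873 -0.38698843  0.02      ] [ 0.5106856  -0.39038104  0.02      ]
rod root: [ 0.53775242 -0.37991576  0.02      ] [ 0.54163123 -0.3850122   0.02      ]
foot base [ 0.54752331 -0.39860367  0.        ]
foot base [ 0.58823267 -0.39076525  0.        ]
foot top [ 0.54033799 -0.36640575  0.034     ]
foot top [ 0.54910034 -0.39591427  0.034     ]
foot top [ 0.58811134 -0.39183605  0.034     ]
shuttle base [ 3.37861752e-01 -9.20850342e-02  1.11022302e-16]
shuttle base [ 4.44529604e-01 -7.70613072e-02  1.11022302e-16]
deck side [ 0.33815197 -0.09766498  0.05      ]
deck side [ 0.46446765 -0.08137124  0.05      ]
deck side [0.44000515 0.11346492 0.05      ]
deck side [0.3155793  0.10180804 0.05      ]
```

```bash
python3 -m inch '[409,200,-20,-4,100,409,200,-20,-4,100,409,200,-20,-4,100,409,200,-20,-4,100,409,200,-20,-4,100,409,200,-20,-4,100,409,200,-20,-4,100,409,200,-20,-4,100,409,200,-20,-4,100,409,200,-20,-4,100]' 15; python3 -m inch '[0,0,0,0,70,0,0,0,0,70,0,0,0,0,70]'
python3 - <<'E'
from h import *
for n in("top","side"):
    c=read_camera(n);cv2.imwrite(f"pics/{n}1.png",c["image"])
s=cv2.imread("pics/side1.png")
cv2.imwrite("pics/cs1.png",cv2.resize(s[150:350,240:440],(600,600),interpolation=cv2.INTER_CUBIC))
print(robot.read_state()["tool_pos"],robot.read_state()["orientation"])
E
```

```text
t: 1.08
tool_pos: [0.5419, -0.3923, 0.2001]
orientation: [-3.124, -0.331, 0.0]
force: [-0.4, -0.9, 0.9]
opening: 0.0926
gripper_force: 0.0
t: 1.33
tool_pos: [0.5401, -0.3935, 0.1999]
orientation: [-3.124, -0.332, 0.001]
force: [-0.0, -0.4, 0.5]
opening: 0.0776
gripper_force: 0.0
[ 0.53924485 -0.39448237  0.20040633] [ 3.12414664e+00  3.28775598e-01 -5.36022227e-04]
```

View pics/cs1.png

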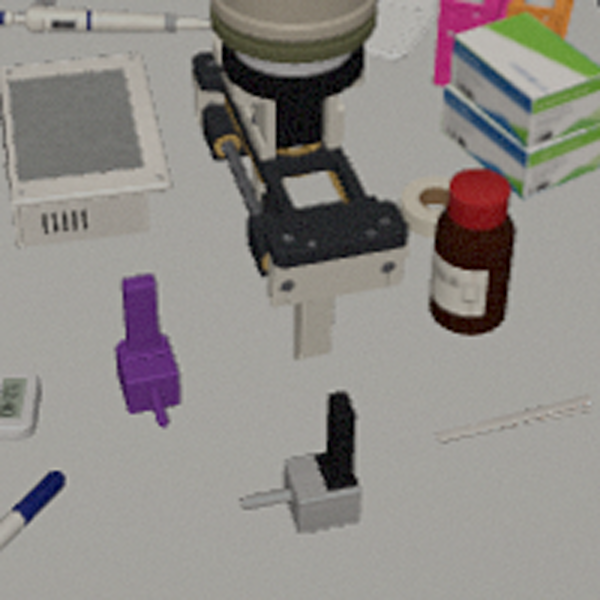

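```bash
python3 -m inch '[36,18,0,0,70,36,18,-35,0,70,36,18,-70,0,70,36,18,-100,0,70,36,18,-120,0,70,36,18,-139,0,70,36,18,-139,0,70,36,18,-139,0,70]' 15
python3 - <<'E'
from h import *
st=robot.read_state();print(st["tool_pos"])
s=read_camera("side")["image"]
cv2.imwrite("pics/cs2.png",cv2.resize(s[230:350,290:410],(600,600),interpolation=cv2.INTER_CUBIC))
E
```

```text
t: 2.1
tool_pos: [0.5744, -0.3761, 0.0605]
orientation: [-3.123, -0.328, 0.003]
force: [0.6, -0.2, 0.7]
opening: 0.065
gripper_force: 0.0
[ 0.57444005 -0.37610272  0.06051794]
```

View pics/cs2.png

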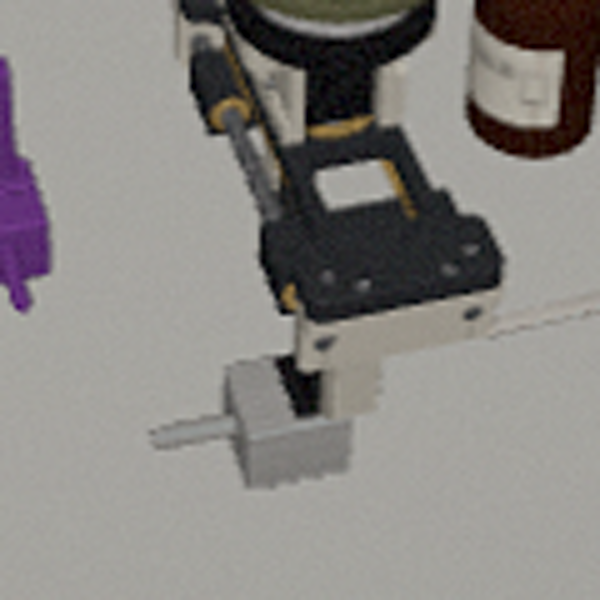

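Run:
```python
from h import *
s=read_camera("side");R=lambda a:np.array([[np.cos(a),-np.sin(a)],[np.sin(a),np.cos(a)]])
a=np.radians(12);g=np.array([.5744,-.3761])
f=lambda x,y,z:[*(g+R(a)@[x,y]),z]
for n,p in dict(fingL=(-.0075,-.0445,.061),fingR=(.0075,-.0445,.061),fingLi=(-.0075,-.0325,.061),hL=(-.007,-.012,.098),hR=(.007,-.012,.098),hbL=(-.007,-.012,.034),hbR=(.007,-.012,.034),tip=(-.068,0,.02),f1=(-.034,-.02,0),f2=(.01,-.02,0),f3=(-.034,-.02,.034),f4=(-.034,.02,.034)).items():
    q=proj(s,f(*p))[0];print(n,q.round(1),((q-[290,230])*5).round())
```

```text
fingL [355.8 314.7] [329. 424.]
fingR [363.3 313.1] [367. 416.]
fingLi [353.9 310.1] [320. 400.]
hL [351.5 289.1] [308. 295.]
hR [358.5 287.7] [343. 288.]
hbL [350.7 311.5] [303. 407.]
hbR [357.4 310.1] [337. 400.]
tip [319.5 317.8] [147. 439.]
f1 [338.5 328.5] [243. 492.]
f2 [359.5 324. ] [347. 470.]
f3 [338.7 317.3] [244. 436.]
f4 [333.3 302.4] [216. 362.]
```

```bash
python3 -m inch '[0,0,0,0,25,0,0,0,0,15,0,0,0,0,10,0,0,0,0,10,0,0,0,0,10,0,0,0,0,10,0,0,0,0,10,0,0,0,0,10]' 20;  python3 -m inch '[0,0,0,0,10,0,0,0,0,10,0,0,0,0,10,0,0,0,0,10]'
```

```text
t: 2.87
tool_pos: [0.5762, -0.3754, 0.0612]
orientation: [-3.124, -0.331, 0.0]
force: [0.2, 1.9, 0.8]
opening: 0.0239
gripper_force: 20.0
t: 3.2
tool_pos: [0.5762, -0.3754, 0.0612]
orientation: [-3.124, -0.331, 0.0]
force: [0.2, 2.1, 0.5]
opening: 0.0238
gripper_force: 20.0
```

```bash
python3 -m inch '[0,0,10,0,10,0,0,30,0,10,0,15,40,0,10,0,45,40,0,10,0,75,40,0,10,0,105,40,0,10,0,135,40,-1,10,-5,165,40,-2,10,-10,195,40,-3,10,-15,225,40,-4,10]'; python3 -m inch '[-5,30,0,0,10,-10,60,0,0,10,-15,90,0,-1,10,-20,120,0,-1,10,-30,150,0,-1,10,-35,170,0,-1,10,-35,178,0,-1,10,-35,178,0,-1,10,-35,178,0,-1,10]'
python3 - <<'E'
from h import *
st=robot.read_state();print(st["tool_pos"],st["force"])
s=read_camera("side");t=read_camera("top");cv2.imwrite("pics/t3.png",t["image"])
a=cv2.resize(s["image"][110:270,215:395],(675,600),interpolation=cv2.INTER_CUBIC)
cv2.imwrite("pics/cs3.png",a)
E
```

```text
t: 4.03
tool_pos: [0.5608, -0.1495, 0.1017]
orientation: [3.133, 0.22, 0.0]
force: [0.7, 0.2, -2.8]
opening: 0.0241
gripper_force: 20.0
t: 4.78
tool_pos: [0.5267, 0.0269, 0.1018]
orientation: [3.135, 0.196, 0.001]
force: [-0.7, -0.6, -3.1]
opening: 0.0239
gripper_force: 20.0
[0.52670591 0.02692091 0.10178129] [-0.66516207 -0.64942654 -3.05530391]
```

View pics/cs3.png

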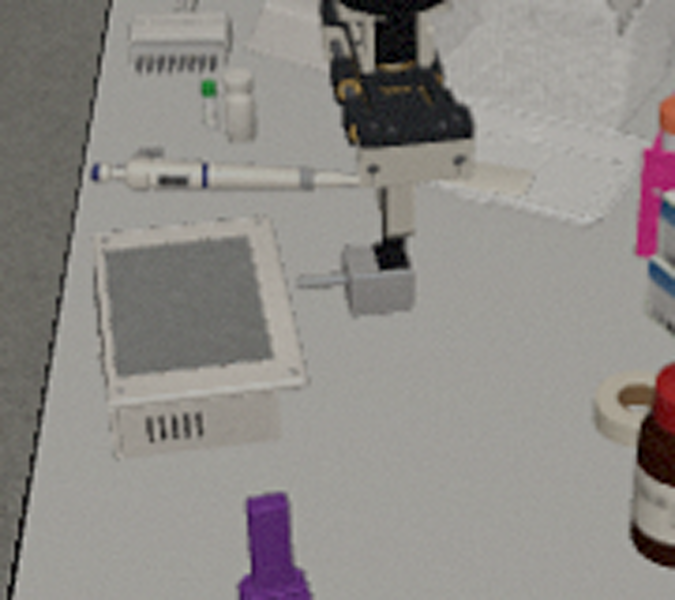

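Run:
```python
from h import *
s=read_camera("side");c=read_camera("top")
P=lambda u,v:(215+u/3.75,110+v/3.75)
print("tip side",onz(s,P(299,281),.061),"tip FK .4592 .0184; proj",proj(s,[.4592,.0184,.061]))
B=[onz(s,P(*p),.052)[:2] for p in((264,216),(307,378),(106,391),(97,236))]
print("side corners",np.round(B,4))
# top: deck edges by subpixel contour: gray deck rim brighter/warmer than bench
im=cv2.GaussianBlur(c["image"],(3,3),0).astype(float);d=im[...,2]-im[...,0]
print("bench d",d[200,345],"rim d",d[222,280])
w=np.zeros(d.shape,np.uint8);w[208:266,258:340]=1
m=(((im[...,2]-im[...,0])>6).astype(np.uint8))&w
k=max(cv2.findContours(m,0,1)[0],key=cv2.contourArea)
h=cv2.convexHull(k);ap=cv2.approxPolyDP(h,6,True)[:,0];print(ap.tolist())
C=np.array([onz(c,p,.052)[:2] for p in ap]);print(C.round(4))
```

```text
tip side [0.46136368 0.01620897 0.061     ] tip FK .4592 .0184; proj [[293.89064845 184.47385316]]
side corners [[ 0.4357  0.1132]
 [ 0.4659 -0.0809]
 [ 0.3363 -0.0871]
 [ 0.3158  0.0942]]
bench d 5.0 rim d 14.0
[[329, 213], [333, 254], [305, 265], [258, 265], [266, 220], [298, 208]]
[[ 0.4625 -0.0782]
 [ 0.3342 -0.0927]
 [ 0.2986 -0.0058]
 [ 0.2959  0.1414]
 [ 0.4371  0.1205]
 [ 0.4768  0.0202]]
```

The tip (crop 299,281) is level with the slot, about 10 mm outside the deck's edge, and the yaw matches at about 7°. Next I lower the pin.

```bash
python3 -m inch '[0,0,-20,0,10,0,0,-35,0,10,0,0,-39,0,10,0,0,-40,0,10,0,0,-40,0,10,0,0,-40,0,10]'; python3 -m inch '[0,0,-0.5,0,10,0,0,-0.5,0,10,0,0,-0.5,0,10]';python3 -m inch '[0,0,-0.4,0,10,0,0,-0.4,0,10,0,0,-0.4,0,10]'
```

```text
t: 5.48
tool_pos: [0.5265, 0.0269, 0.0617]
orientation: [3.136, 0.193, 0.0]
force: [-0.1, -0.1, -2.6]
opening: 0.0238
gripper_force: 20.0
t: 5.73
tool_pos: [0.5264, 0.0273, 0.0611]
orientation: [3.136, 0.194, 0.001]
force: [0.7, 0.5, -2.7]
opening: 0.0235
gripper_force: 20.0
t: 5.98
tool_pos: [0.5265, 0.0274, 0.0607]
orientation: [3.136, 0.194, 0.001]
force: [0.7, 0.6, -1.4]
opening: 0.0239
gripper_force: 20.0
```

```bash
python3 -m inch '[-5,-0.6,0,0,10,-10,-1.2,0,0,10,-15,-1.8,0,0,10,-20,-2.4,0,0,10,-24,-2.9,0,0,10,-24,-2.9,0,0,10]'; for i in 1; do python3 -m inch '[-1,-0.1,0,0,10,-2,-0.2,0,0,10,-2,-0.2,0,0,10]'; done; python3 -m inch '[-1,-0.1,0,0,10,-2,-0.2,0,0,10,-2,-0.2,0,0,10]'
```

```text
t: 6.48
tool_pos: [0.5017, 0.0243, 0.0609]
orientation: [3.135, 0.194, 0.0]
force: [-0.2, 0.1, 4.2]
opening: 0.0237
gripper_force: 20.0
t: 6.73
tool_pos: [0.5008, 0.0242, 0.0609]
orientation: [3.136, 0.194, 0.002]
force: [2.6, 0.8, 4.1]
opening: 0.0239
gripper_force: 20.0
t: 6.98
tool_pos: [0.4988, 0.024, 0.0609]
orientation: [3.135, 0.194, 0.002]
force: [3.9, -0.3, 4.6]
opening: 0.0239
gripper_force: 20.0
```

```bash
python3 -m inch '[0,0,0.3,0,10,0,0,0.3,0,10]';  python3 -m inch '[-1,-0.1,0,0,10,-1,-0.1,0,0,10]';python3 -m inch '[-1,-0.1,0,0,10,-1,-0.1,0,0,10]'
```

```text
t: 7.15
tool_pos: [0.4984, 0.024, 0.0609]
orientation: [3.136, 0.194, 0.001]
force: [3.6, -0.5, 4.0]
opening: 0.0239
gripper_force: 20.0
t: 7.32
tool_pos: [0.4973, 0.024, 0.0609]
orientation: [3.136, 0.194, 0.0]
force: [3.4, -0.6, 4.9]
opening: 0.0239
gripper_force: 20.0
t: 7.48
tool_pos: [0.4963, 0.0239, 0.0609]
orientation: [3.136, 0.194, 0.0]
force: [3.0, 0.2, 4.4]
opening: 0.0235
gripper_force: 20.0
```

```bash
python3 -m inch '[0,0,0.5,0,10,0,0,0.5,0,10,0,0,0.5,0,10]';  python3 -m inch '[-1,-0.1,0,0,10,-1,-0.1,0,0,10]';python3 -m inch '[-1,-0.1,0,0,10,-1,-0.1,0,0,10]'
```

```text
t: 7.73
tool_pos: [0.4956, 0.0239, 0.0608]
orientation: [-3.135, -0.194, 0.002]
force: [0.9, -0.2, 2.1]
opening: 0.024
gripper_force: 20.0
t: 7.9
tool_pos: [0.4947, 0.0238, 0.0609]
orientation: [-3.135, -0.194, 0.001]
force: [1.4, -0.1, 0.7]
opening: 0.024
gripper_force: 20.0
t: 8.07
tool_pos: [0.4939, 0.0237, 0.0609]
orientation: [-3.135, -0.194, 0.001]
force: [2.1, -0.2, 0.3]
opening: 0.0243
gripper_force: 20.0
```

```bash
for k in 1; do python3 -m inch '[-1,-0.1,0,0,10,-1,-0.1,0,0,10]'|grep -E "pos|^force"; python3 -m inch '[-1,-0.1,0,0,10,-1,-0.1,0,0,10]'|grep -E "pos|^force";python3 -m inch '[-1,-0.1,0,0,10,-1,-0.1,0,0,10]'|grep -E "pos|^force"; done
```

```text
tool_pos: [0.4935, 0.0236, 0.0612]
force: [4.4, 0.4, -1.7]
tool_pos: [0.493, 0.0235, 0.0615]
force: [6.0, 1.0, -0.7]
tool_pos: [0.4925, 0.0235, 0.0618]
force: [6.7, 0.3, -1.5]
```

```bash
python3 -m inch '[1,0.1,0,0,10,1,0.1,0,0,10]'|grep -E "pos|^force"; python3 -m inch '[-0.1,1,0,0,10,-0.2,2,0,0,10,-0.4,3,0,0,10]'|grep -E "pos|^force"; python3 -m inch '[-0.1,1,0,0,10,-0.2,2,0,0,10,-0.4,3,0,0,10]'|grep -E "pos|^force"; python3 -m inch '[-0.1,1,0,0,10,-0.2,2,0,0,10,-0.4,3,0,0,10]'|grep -E "pos|^force"
```

```text
tool_pos: [0.4928, 0.0235, 0.0614]
force: [4.4, 1.2, -0.6]
tool_pos: [0.4924, 0.0257, 0.0614]
force: [5.6, -2.7, -1.5]
tool_pos: [0.492, 0.0287, 0.0614]
force: [5.6, -3.2, -1.8]
tool_pos: [0.4915, 0.0317, 0.0614]
force: [6.0, -2.8, -1.4]
```

```bash
for k in 1; do python3 -m inch '[-0.1,1,0,0,10,-0.2,2,0,0,10,-0.4,3,0,0,10]'|grep -E "pos|^force"; python3 -m inch '[-0.1,1,0,0,10,-0.2,2,0,0,10,-0.4,3,0,0,10]'|grep -E "pos|^force"; python3 -m inch '[-0.1,1,0,0,10,-0.2,2,0,0,10,-0.4,3,0,0,10]'|grep -E "pos|^force"; python3 -m inch '[-0.1,1,0,0,10,-0.2,2,0,0,10,-0.4,3,0,0,10]'|grep -E "pos|^force"; done
```

```text
tool_pos: [0.4912, 0.0346, 0.0614]
force: [5.1, -3.5, -1.8]
tool_pos: [0.4907, 0.0377, 0.0614]
force: [5.4, -2.9, -2.0]
tool_pos: [0.4895, 0.041, 0.0612]
force: [0.7, -3.4, 3.1]
tool_pos: [0.4891, 0.0443, 0.0612]
force: [0.7, -3.5, 3.1]
```

```bash
python3 -m inch '[-1,-0.1,0.3,0,10,-1,-0.1,0.3,0,10]'|grep -E "pos|^force"; python3 -m inch '[-1,-0.1,0,0,10,-1,-0.1,0,0,10]'|grep -E "pos|^force"; python3 -m inch '[-1,-0.1,0,0,10,-1,-0.1,0,0,10]'|grep -E "pos|^force"
```

```text
tool_pos: [0.488, 0.0448, 0.0612]
force: [0.8, -1.0, 1.5]
tool_pos: [0.4871, 0.0447, 0.0613]
force: [-0.1, 0.4, -0.5]
tool_pos: [0.4861, 0.0444, 0.0613]
force: [1.3, 0.1, -0.5]
```

```bash
python3 -m inch '[-1,-0.1,0,0,10,-1,-0.1,0,0,10]'|grep -E "pos|^force"; python3 -m inch '[-1,-0.1,0,0,10,-1,-0.1,0,0,10]'|grep -E "pos|^force"; python3 -m inch '[-1,-0.1,0,0,10,-1,-0.1,0,0,10]'|grep -E "pos|^force"; python3 -m inch '[-1,-0.1,0,0,10,-1,-0.1,0,0,10]'|grep -E "pos|^force"
```

```text
tool_pos: [0.485, 0.044, 0.0613]
force: [1.2, -0.3, -1.4]
tool_pos: [0.484, 0.0439, 0.0613]
force: [1.7, -1.1, -1.9]
tool_pos: [0.483, 0.0437, 0.0613]
force: [0.6, -1.1, -2.4]
tool_pos: [0.4821, 0.0436, 0.0614]
force: [0.7, -1.7, -4.0]
```

```bash
python3 -m inch '[0,-0.5,-0.4,0,10,0,-0.5,-0.4,0,10]'|grep -E "pos|^force"; python3 -m inch '[-1,-0.1,0,0,10,-2,-0.2,0,0,10,-2,-0.2,0,0,10]'|grep -E "pos|^force"; python3 -m inch '[-1,-0.1,0,0,10,-2,-0.2,0,0,10,-2,-0.2,0,0,10]'|grep -E "pos|^force"
```

```text
tool_pos: [0.4823, 0.0435, 0.0613]
force: [-1.1, 0.1, 0.5]
tool_pos: [0.4806, 0.0431, 0.0613]
force: [-0.1, -0.0, -0.8]
tool_pos: [0.4785, 0.0428, 0.0613]
force: [0.8, 0.4, 0.0]
```

Nice and free; 13 mm in, about 14 to go.

```bash
python3 -m inch '[-1,-0.1,0,0,10,-2,-0.2,0,0,10,-3,-0.4,0,0,10,-3,-0.4,0,0,10]'|grep -E "pos|^force"; python3 -m inch '[-1,-0.1,0,0,10,-2,-0.2,0,0,10,-3,-0.4,0,0,10,-3,-0.4,0,0,10]'|grep -E "pos|^force"; python3 -m inch '[-1,-0.1,0,0,10,-2,-0.2,0,0,10,-2,-0.2,0,0,10]'|grep -E "pos|^force"
```

```text
tool_pos: [0.4754, 0.0424, 0.0613]
force: [1.7, 0.4, 0.1]
tool_pos: [0.4725, 0.042, 0.0613]
force: [1.4, 0.6, 1.1]
tool_pos: [0.4704, 0.0418, 0.0613]
force: [1.4, -0.4, 2.3]
```

```bash
python3 -m inch '[-1,-0.1,0.3,0,10,-2,-0.2,0.3,0,10,-2,-0.2,0.3,0,10]'|grep -E "pos|^force"; python3 -m inch '[-1,-0.1,0,0,10,-1,-0.1,0,0,10]'|grep -E "pos|^force"; python3 -m inch '[-1,-0.1,0,0,10,-1,-0.1,0,0,10]'|grep -E "pos|^force"; python3 -m inch '[-1,-0.1,0,0,10,-1,-0.1,0,0,10]'|grep -E "pos|^force"
```

```text
tool_pos: [0.468, 0.0416, 0.0613]
force: [1.0, -0.5, 0.8]
tool_pos: [0.4671, 0.0415, 0.0613]
force: [1.6, -0.8, -0.3]
tool_pos: [0.4661, 0.0414, 0.0613]
force: [1.6, -0.7, -0.7]
tool_pos: [0.4651, 0.0413, 0.0612]
force: [0.7, -0.3, -2.0]
```

```bash
python3 -m inch '[-0.5,0,-0.2,0,10,-0.5,0,-0.2,0,10]'|grep -E "pos|^force"; python3 -m inch '[-0.5,-0.1,0,0,10,-0.5,-0.1,0,0,10]'|grep -E "pos|^force"; python3 -m inch '[-0.5,-0.1,0,0,10,-0.5,-0.1,0,0,10]'|grep -E "pos|^force"; python3 -m inch '[-0.5,-0.1,0,0,10,-0.5,-0.1,0,0,10]'|grep -E "pos|^force"
```

```text
tool_pos: [0.465, 0.0413, 0.0613]
force: [1.2, -0.5, -0.3]
tool_pos: [0.4645, 0.0412, 0.0613]
force: [1.3, 0.3, -1.6]
tool_pos: [0.464, 0.0411, 0.0613]
force: [1.9, -0.7, -1.0]
tool_pos: [0.4634, 0.0411, 0.0613]
force: [1.4, -0.2, -1.0]
```

```bash
python3 -m inch '[-0.5,-0.1,0,0,10,-0.5,-0.1,0,0,10]'|grep -E "pos|^force"; python3 -m inch '[-0.5,-0.1,0,0,10,-0.5,-0.1,0,0,10]'|grep -E "pos|^force"; python3 -m inch '[-0.5,-0.1,0,0,10,-0.5,-0.1,0,0,10]'|grep -E "pos|^force"
```

```text
tool_pos: [0.4629, 0.041, 0.0613]
force: [1.2, -1.0, -0.2]
tool_pos: [0.4628, 0.041, 0.0614]
force: [3.4, 0.3, -1.2]
tool_pos: [0.4626, 0.041, 0.0615]
force: [5.6, 0.8, -2.3]
```

```bash
python3 -m inch '[-0.5,-0.1,0,0,10,-0.5,-0.1,0,0,10]'|grep -E "pos|^force"; python3 -m inch '[-0.5,-0.1,0,0,10,-0.5,-0.1,0,0,10]'|grep -E "pos|^force"
```

```text
tool_pos: [0.4623, 0.0409, 0.0616]
force: [5.7, 1.7, -2.8]
tool_pos: [0.462, 0.0409, 0.0617]
force: [6.6, 1.3, -2.7]
```

Contact is 28.6 mm past the carriage face, and 28 was expected, so the pin is home. I'll relax and release.

```bash
python3 -m inch '[0.8,0.1,-0.2,0,10,0.8,0.1,-0.2,0,10,0.8,0.1,-0.2,0,10]'|grep -E "pos|^force"; python3 -m inch '[0,0,0,0,30,0,0,0,0,45,0,0,0,0,60,0,0,0,0,60,0,0,0,0,60,0,0,0,0,60]'
python3 - <<'E'
from h import *
s=read_camera("side")["image"]
cv2.imwrite("pics/cs4.png",cv2.resize(s[120:260,225:365],(600,600),interpolation=cv2.INTER_CUBIC))
E
```

```text
tool_pos: [0.4622, 0.0409, 0.0616]
force: [2.8, 1.8, 2.8]
t: 16.23
tool_pos: [0.4614, 0.0406, 0.0608]
orientation: [3.136, 0.194, -0.001]
force: [-0.4, -0.3, 0.4]
opening: 0.0541
gripper_force: 0.0
```

View pics/cs4.png

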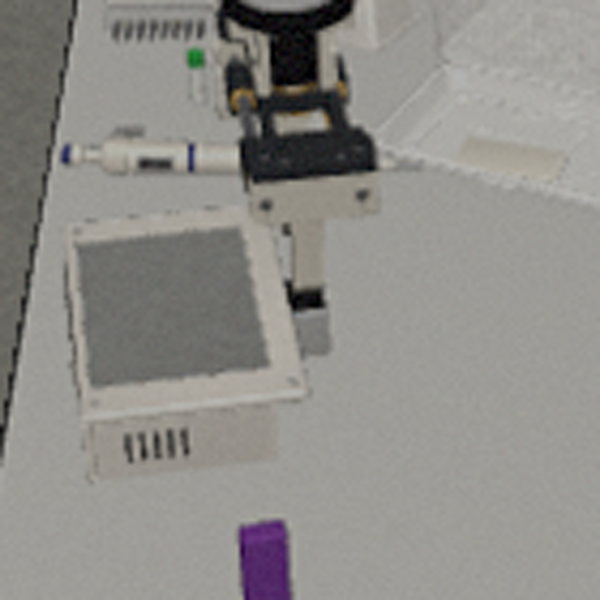

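The foot is under the deck's edge (crop 315,330) with the handle standing behind it. I'll retreat straight up and check.

```bash
python3 -m inch '[0,0,10,0,70,0,0,30,0,70,0,0,60,0,70,0,0,95,0,70,0,0,130,0,70,0,0,160,0,70,0,0,160,0,70,0,0,160,0,70]'
python3 - <<'E'
from h import *
s=read_camera("side");im=s["image"]
cv2.imwrite("pics/cs5.png",cv2.resize(im[120:260,225:365],(600,600),interpolation=cv2.INTER_CUBIC))
a=np.radians(7.2);R=np.array([[np.cos(a),-np.sin(a)],[np.sin(a),np.cos(a)]]);g=np.array([.4628,.041])
for n,p in dict(hL=(-.007,-.012,.098),hR=(.007,-.012,.098),heel=(.010,-.02,0),heeltop=(.01,-.02,.034)).items():
    q=proj(s,[*(g+R@p[:2]),p[2]])[0];print(n,((q-[225,120])*600/140).round())
E
```

```text
t: 16.95
tool_pos: [0.4633, 0.0406, 0.2242]
orientation: [3.135, 0.194, 0.009]
force: [-0.7, 0.2, -1.5]
opening: 0.0653
gripper_force: 0.0
hL [290. 216.]
hR [313. 214.]
heel [325. 353.]
heeltop [323. 308.]
```

View pics/cs5.png

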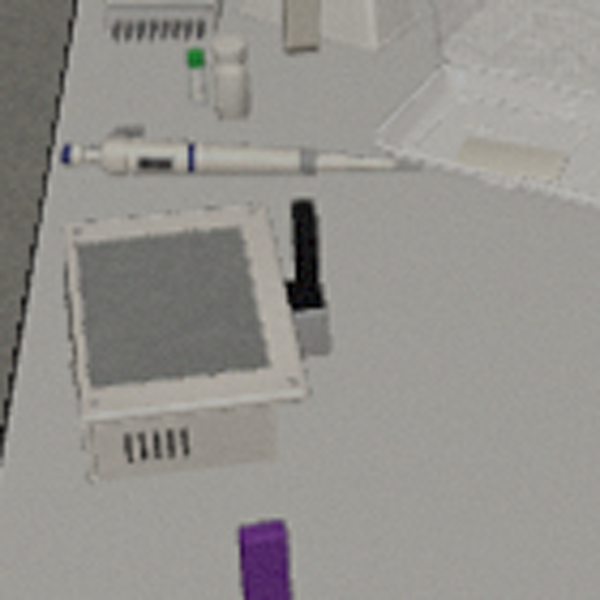

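```bash
python3 -c "
from plant import job
print(job.close_job())"
```

```text
the job is handed in; nothing more can be done
None
```

The carriage is locked: I felt the hole with the rod and pushed the lock pin home until its foot met the back of the box, with no force reading above about 7 N. I left it upright on the bench, disturbed nothing else that I could see, and handed the job in at about 17 s.

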